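# Close the cable box: fold its flap over and tuck it under the lip

### The job

The white cable box on the desk stands open: fold its hinged flap over the opening, away from you, until it lies flat, then push it along by the step on its back until its free edge is fully home beneath the retaining lip. Only push it with the fingers: do not pinch or grip the flap, do not lift or shove the box, leave the other things on the desk where they are, and finish clear of everything.

Things in the scene. Friction and masses are not known exactly. Their poses are not given: they have to be found in the camera images.
- cable_box: white plastic cable box, loose on the desk, 140 (its x) x 240 (its y) x 100 mm high, 2.7 kg: over about 12 N of level push on its top may tip or shift it. Origin: centre of its underside; +x points from hinge to lip, roughly away from the robot. The flap, 150 mm wide, closes the middle of its top, between flat decks. Poses of the box and its points may be missing while both fingers touch it.
- hinge_mid (a point): middle of the flap's hinge axis, which runs along the box's y; fixed in the box at x = -60, y = 0, z = 106 mm
- lip_edge (a point): lower front edge of the retaining lip, at its middle; fixed in the box at x = 54, y = 0, z = 112 mm. The lip is a fixed strip 172 mm long (along y), 4 mm thick (112 to 116 mm high), overhanging the opening from the box's far side between x = 54 and x = 74; the slot beneath it is open from 100 to 112 mm high, and the flap is 5.5 mm thick there.
- flap_edge (a point): middle of the flap's free edge (moves with the flap): 108 mm from the hinge axis while flap_slide is 0
- step_face (a point): middle of the upright face of the step on the flap's outer (back) side, 5 mm above the flap's mid-surface (moves with the flap). The step is 80 mm long along the hinge direction and stands 8 mm proud of the flap's outer side; its upright face looks to the hinge and lies 78 mm from the hinge axis while flap_slide is 0; on the other side it slopes down towards the free edge, ending 99 mm from the axis.
- flap (a joint): hinge angle of the flap, rad: 0 = lying flat over the opening, 1.57 = standing upright on the box's robot side, stop at 1.9. It grows as the flap opens. Stiff: it takes about 0.13 N m to turn and stays where it is left; push it from its outer side (the side facing the robot). Flat, its outer side is 107 mm high above the desk.
- flap_slide (a joint): the flap also slides in its slotted hinge along its own length, m: 0 = drawn back, 0.018 = pushed fully out, away from the hinge. Friction about 2 N. Flat and at 0, the free edge ends 6 mm short of the lip's edge; at 0.018 it is 12 mm beneath the lip. Slid out too early, or not flat, the edge strikes the lip. It starts drawn back, between 0 and 0.003.
- flap_outer: outer skin of the flap with the step (3 mm thick, 100 mm long, 150 mm wide), a part of the flap; its origin lies on the hinge axis (when drawn back), x towards the free edge
- flap_inner: inner lining of the flap (2 mm thick), a part of the flap: the side that faces down into the box when shut; same origin and axes as flap_outer
- bottle: brown glass bottle, 60 mm across, 200 mm tall; a bystander, to be left alone. Origin: centre of its underside.
- plug_tub: clear open tub of wall plugs, 100 x 85 x 65 mm; a bystander, to be left alone. Origin: centre of its underside.
- mug: white mug, 76 mm across, 90 mm tall; a bystander, to be left alone. Origin: centre of its underside.
- screwdriver: screwdriver lying on the desk on the robot's side of the cable box; a bystander, to be left alone. Origin: centre of its underside.
- adaptor: black mains adaptor, 55 x 45 x 42 mm; a bystander, to be left alone. Origin: centre of its underside.
- tape_roll: grey roll of tape lying flat, 70 mm across, 20 mm high; a bystander, to be left alone. Origin: centre of its underside.
- bracket_carton: small cardboard carton, 70 x 100 x 50 mm; a bystander, to be left alone. Origin: centre of its underside.

How it is judged:
By the outcome, as a careful person would: the job done as asked, in the order asked, and still so for the second after the job is handed in, with the robot touching nothing.
It also fails if it takes over 40 s, if anything falls off the work surface, if the arm or the gripper's body presses on something with over 40 N, if the wrist force passes 120 N, or if a joint passes its speed limit or range.

### The arm

A 7-joint arm with a two-finger parallel gripper is mounted at the origin on the work surface. World frame = base frame: x ahead of the robot, y to its left, z up, the work surface at z = 0. Lengths are in mm, angles in rad, forces in N, time in s.
With the tool pointing down it reaches from about 400 to 750 mm from the base axis. Payload 19.5 kg.
Tool frame: the origin (TCP) lies between the finger pads; the fingertips stand 25 mm ahead of it and the grasp point (between the pads) lies 6 mm ahead of it (r.finger_overhang is the z of the fingertips in the tool frame, in mm); z points along the fingers, y is the line along which they close (so a half turn about z gives the same grasp; the last joint's range is limited). The gripper opens to 85 mm and grips with 20 to 120 N. Pads are 22 mm wide; open, the fingers measure 114 mm over their backs; the gripper's body (76 mm by 85 mm) begins 54 mm behind the grasp point. The pads swing forward as they close: fully open they stand 13 mm farther back than shut.
Start: joints at [1.182, 0.707, -0.028, 1.485, 0.022, 0.951, -0.075], TCP at [195.429, -540.745, 256.268] pointing down, gripper open.
Joint ranges: [-2.71, 2.71], [-0.32, 2.16], [-1.57, 1.52], [0, 2.45], [-1.46, 4.6], [0, 2.02], [-2.83, 2.83]. Speed limits (rad/s): [1.89, 1.89, 2.57, 2.57, 3.01, 3.01, 3.01].

### API

Orientations are given as a unit quaternion [w, x, y, z].
In Python, from rig import monitor, optics, ticket, r gives the robot as it stands. The module is installed in compiled form; this text tells all that it offers.
- The arm moves only by the tool apply_moves, never from a script. Its argument "rows" is a list that holds one entry, the list of rows, each a list of 6 numbers: the shift along the tool's x, y, z in mm, then the turn, a rotation vector about the tool's x, y, z in rad. In form: [[[x, y, z, rx, ry, rz], ...]]. A call has exactly 5 rows; each row is the pose to reach, as a shift and turn from the pose commanded when the call began, along the tool's axes at that moment; what a row does not reach only later rows make up. A row lasts 1/12 s, in which the tool goes at most 41.7 mm and 7.16 degrees, less where a joint would pass 70% of its speed; a pose out of reach is approached as far as the arm can. A call with a gripper value outside its range is refused whole. "grip" is the finger opening in mm, from 0 to 85.4, set as the call begins (left out, the last holds). The fingers move at their own pace and stop on an object; "force" is the grip in N (left out, the last holds). Time passes only in rows, so rows that repeat a pose let the fingers close, or fill a call up. It gives the time, the measured TCP pose, the force, the opening and the grip force at its end, in the units of the state.
- monitor.observe(): the state, without advancing time (a new reading comes with each control period).
- optics.snapshot(name): name is "scene" or "side" or "wrist"; returns a dict with "color" (400x640x3 uint8, red, green, blue), "z_map" (400x640 float32, mm along the optical axis (not along the pixel's ray), 0 where there is no reading), "K" (3x3 intrinsics, pixels), "R" (3x3) and "t" (3): a world point X has camera coordinates R X + t; the wrist camera has in their place "T_tool_cam" (4x4, takes a point from camera to tool coordinates, whose origin is the TCP and whose axes are the flange's). Camera axes: x right, y down, z forward; pixel columns grow to the right and rows downward; lengths in mm; the calibration is good to about 2 mm. A picture is of the moment at which its call begins: read the wrist's pose just before it.
- ticket.finish_job(): hands the job in; it is judged then, once.
The state is a dict: "clock": time; "qpos": joint angles; "qd": joint speeds; "tau": joint torques, N m; "ee_pos": TCP position; "ee_rot": TCP orientation; "contact_force": force on the tool from outside, world axes, zero at the start; "moment": the same for the moment, N m; "opening": opening from 0.0 (shut) to 1.0 (fully open); "grasp_force": force on a finger pad.
Only numpy, scipy, OpenCV 4.12 (cv2) and the standard library are available. Lean on these libraries where they do the work, as an engineer would, in place of code of your own. Each camera call takes 0.05 s, during which the arm holds its last target. There are 200 camera calls.

## Working session

There is one attempt and no reset: what is moved stays moved. The work goes in short steps, Python scripts to look and compute and a tool call to move; the robot and the scene stay as the last step left them, time stands still between calls to the robot, and variables do not carry over. Pictures are saved under pics/ and viewed, at most 10 in all, crops included, and the job is handed in when it is done.

Besides the shell and the picture viewer there is one more tool, called in YAML: its name, and indented under it one key for each argument. apply_moves: Moves the arm, as the interface text tells. Its arguments: {"type":"object","properties":{"rows":{"type":"array","items":{"type":"array","items":{"type":"array","items":{"type":"number"}}}},"grip":{"type":"number"},"force":{"type":"number"}},"required":["rows"]}

```bash
mkdir -p pics; cat > h.py <<'E'
import numpy as np, cv2
from rig import monitor, optics, ticket, r
def snap(n):
    s=optics.snapshot(n); return s
def pts(s):
    K=s["K"]; z=s["z_map"].astype(float); v,u=np.mgrid[:400,:640]
    c=np.stack([(u-K[0,2])/K[0,0]*z,(v-K[1,2])/K[1,1]*z,z],-1)
    return (c-s["t"])@s["R"]
E
python3 - <<'E'
from h import *
o=monitor.observe(); print({k:np.round(v,3) for k,v in o.items()})
a=snap("scene"); b=snap("side")
np.savez("s.npz",a=pts(a),b=pts(b),ca=a["color"],cb=b["color"])
for n,s in(("scene",a),("side",b)):
    cv2.imwrite(f"pics/{n}.png",s["color"][...,::-1]); print(n,s["K"].round(1).tolist(),(-s["R"].T@s["t"]).round(0),s["R"].round(2).tolist())
E
```

```text
{'clock': np.float64(0.0), 'qpos': array([ 1.182,  0.707, -0.028,  1.485,  0.022,  0.951, -0.076]), 'qd': array([ 0.   , -0.   , -0.   ,  0.   , -0.001,  0.   , -0.   ]), 'tau': array([ 0.0000e+00, -8.8323e+01,  1.2350e+00, -2.3617e+01,  1.7000e-02,
        7.0000e-03,  0.0000e+00]), 'ee_pos': array([ 195.377, -540.546,  255.841]), 'ee_rot': array([-0.001,  0.985,  0.173, -0.   ]), 'contact_force': array([ 0.474, -0.42 ,  0.446]), 'moment': array([-0.012,  0.024, -0.024]), 'grasp_force': np.float64(0.0), 'opening': np.float64(1.0)}
scene [[505.2, 0.0, 320.4], [0.0, 505.2, 206.7], [0.0, 0.0, 1.0]] [1078.  630. 1084.] [[-0.75, 0.66, -0.02], [0.52, 0.58, -0.62], [-0.4, -0.48, -0.78]]
side [[412.7, 0.0, 319.0], [0.0, 412.7, 201.1], [0.0, 0.0, 1.0]] [482. 875. 578.] [[-0.99, -0.12, -0.01], [-0.05, 0.5, -0.86], [0.11, -0.86, -0.5]]
```

View pics/scene.png

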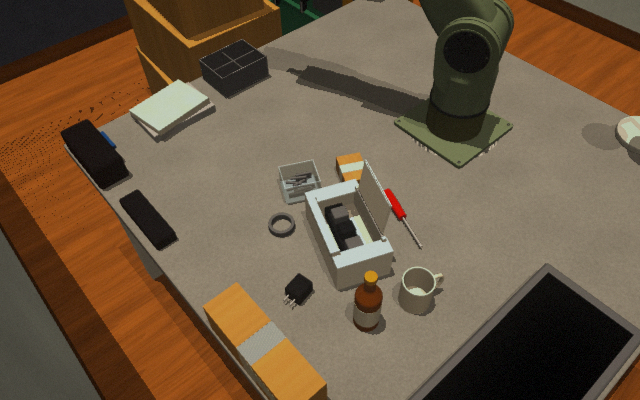

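View pics/side.png

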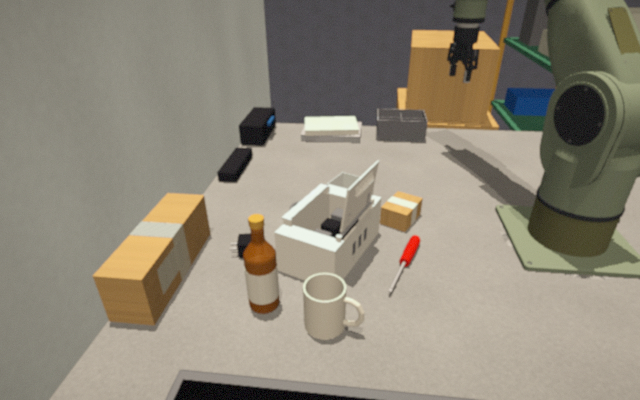

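The scene view shows the white box around (350,230). Its flap stands near upright at (375,195). The bottle is at (368,305), the mug at (417,290), the screwdriver at (403,215) and the carton at (350,165). The side view shows the flap leaning towards the robot at (362,195).

```bash
python3 - <<'E'
from h import *
d=np.load("s.npz")
for k in "ab":
    P=d[k]; c=d["c"+k].astype(int); 
    wht=(c.min(-1)>110)&(np.ptp(c,axis=-1)<45)
    reg=np.zeros((400,640),bool)
    if k=="a": reg[155:290,300:395]=1
    else: reg[155:280,275:385]=1
    m=wht&reg&(P[...,2]>20)&(P[...,2]<260)
    Q=P[m]; print(k,len(Q),Q.min(0).round(),Q.max(0).round())
    h=np.histogram(Q[:,2],bins=range(20,230,10)); print(h[0])
    top=m&(abs(P[...,2]-100)<4); T=P[top][:,:2].astype(np.float32)
    n,l,st,ce=cv2.connectedComponentsWithStats(top.astype(np.uint8))
    for i in range(1,n):
        if st[i,4]>25: print(" comp",st[i].tolist(),P[l==i].mean(0).round(1),cv2.minAreaRect(P[l==i][:,:2].astype(np.float32)))
    print(" rect",cv2.minAreaRect(T))
    F=Q[Q[:,2]>125]; mu=F.mean(0); w,v=np.linalg.eigh(np.cov((F-mu).T)); print(" flap",len(F),mu.round(1),np.sqrt(w).round(1),v.T.round(3).tolist(),F.min(0).round(),F.max(0).round())
# bystander heights near
for k in "ab":
    P=d[k]; 
    for nm,lo,hi in(("any",15,220),):
        m=(P[...,2]>lo)&(P[...,2]<hi)&(P[...,0]>300)&(P[...,0]<800)&(abs(P[...,1])<350)
        n,l,st,ce=cv2.connectedComponentsWithStats(m.astype(np.uint8))
        for i in range(1,n):
            if st[i,4]>60: q=P[l==i]; print(k,st[i].tolist(),np.percentile(q,2,0).round(),np.percentile(q,98,0).round())
E
```

```text
a 2411 [ 346. -149.   21.] [662. 242. 217.]
[   6    7   50  140   62   18    0  369 1089  504   33    0    0    0
    0    0    0    1    3  129]
 comp [305, 179, 53, 24, 528] [514.2   9.7 100.9] ((514.7574462890625, 9.516773223876953), (45.18165588378906, 140.57241821289062), 67.45054626464844)
 comp [333, 239, 61, 30, 788] [590.8 197.  101. ] ((590.673828125, 195.66424560546875), (43.08104705810547, 141.15383911132812), 67.8742904663086)
 rect ((552.3989868164062, 102.15878295898438), (245.45443725585938, 141.10147094726562), 67.73025512695312)
 flap 133 [486.8 131.4 213.6] [ 1.8  2.3 42.6] [[-0.899, 0.37, -0.234], [-0.219, 0.083, 0.972], [-0.379, -0.925, -0.007]] [457.  62. 197.] [515. 198. 217.]
b 7095 [ 440. -175.   20.] [662. 315. 212.]
[ 408  457  560  633  605  708  669 1435  144  462   87   90   97  105
   85   58  146  148  151   47]
 comp [323, 185, 24, 13, 137] [549.9   3.7  97.3] ((547.4595947265625, 0.7515392303466797), (41.98987579345703, 58.90347671508789), 68.9472427368164)
 comp [369, 196, 11, 11, 48] [457.4  39.6  97.9] ((456.73919677734375, 43.94792938232422), (56.79665756225586, 19.670494079589844), 85.55511474609375)
 comp [275, 222, 69, 31, 715] [586.8 200.3  97.3] ((589.8231201171875, 199.16751098632812), (41.703121185302734, 140.32907104492188), 68.14872741699219)
 rect ((552.2235717773438, 106.62088012695312), (241.61607360839844, 140.63148498535156), 67.97936248779297)
 flap 972 [491.9 145.1 174. ] [ 2.4 26.4 44. ] [[0.914, -0.381, 0.139], [0.116, -0.082, -0.99], [0.388, 0.921, -0.031]] [455.  59. 125.] [523. 203. 212.]
a [278, 152, 129, 179, 9878] [ 369. -158.   19.] [693. 318. 207.]
a [268, 212, 27, 24, 251] [612. -82.  15.] [677. -16.  25.]
a [399, 266, 44, 45, 915] [485. 295.  18.] [581. 349.  93.]
a [283, 273, 30, 33, 550] [709. 113.  18.] [775. 160.  46.]
b [229, 161, 193, 165, 12563] [ 370. -142.   18.] [692. 334. 198.]
b [400, 235, 20, 28, 277] [352.  63.  15.] [394. 153.  24.]
```

```bash
cat >> h.py <<'E'
C=np.array([552.3,103.5]); bx=np.array([.925,-.379]); by=np.array([.379,.925])
from scipy.spatial.transform import Rotation as Ro
def st():
    o=monitor.observe(); w,x,y,z=o["ee_rot"]; R=Ro.from_quat([x,y,z,w])
    M=R.as_matrix(); p=o["ee_pos"]; d=p[:2]-C
    print("t %.2f"%o["clock"],"p",p.round(1),"box",(d@bx).round(1),(d@by).round(1),"tip z",(p+25*M[:,2])[2].round(1),"yaw",np.degrees(np.arctan2(M[1,0],M[0,0])).round(1),"F",o["contact_force"].round(1),"open",round(float(o["opening"]),2),"q",o["qpos"].round(2))
    return p,R
def to(xb,yb,z,yaw=67.7):
    p,R=st(); w=np.r_[C+xb*bx+yb*by,z]
    G=Ro.from_euler("z",yaw,degrees=True)*Ro.from_euler("x",180,degrees=True)
    print("shift",R.inv().apply(w-p).round(1),"turn",(R.inv()*G).as_rotvec().round(3),"dist",np.linalg.norm(w-p).round(0))
E
```

apply_moves:
  rows:
    - [[30,-27,0,0,0,-0.1],[60,-54,0,0,0,-0.2],[90,-81,0,0,0,-0.3],[120,-108,0,0,0,-0.4],[150,-135,0,0,0,-0.5]]
  grip: 0
  force: 20

```text
clock: 0.52
ee_pos: [291.0, -361.0, 256.3]
ee_rot: [-0.0, 0.911, 0.413, 0.0]
contact_force: [0.9, -1.1, 0.6]
opening: 0.302
grasp_force: 0.0
```

```bash
python3 -c "
from h import *
to(-124,-200,256);to(-135,0,256)"
```

```text
t 0.52 p [ 291.  -361.   256.3] box -65.7 -528.7 tip z 231.3 yaw 48.8 F [ 0.9 -1.1  0.6] open 0.3 q [ 0.92  0.55 -0.16  1.87  0.12  0.73 -0.03]
shift [ 292.2 -161.8    0.3] turn [-0.   -0.   -0.33] dist 334.0
t 0.52 p [ 291.  -361.   256.3] box -65.7 -528.7 tip z 231.3 yaw 48.8 F [ 0.9 -1.1  0.6] open 0.3 q [ 0.92  0.55 -0.16  1.87  0.12  0.73 -0.03]
shift [ 4.778e+02 -2.371e+02  4.000e-01] turn [-0.   -0.   -0.33] dist 533.0
```

```bash
python3 -c "
from h import *
to(-105,-150,256)"
```

```text
t 0.52 p [ 291.  -361.   256.3] box -65.7 -528.7 tip z 231.3 yaw 48.8 F [ 0.9 -1.1  0.6] open 0.3 q [ 0.92  0.55 -0.16  1.87  0.12  0.73 -0.03]
shift [ 3.457e+02 -1.601e+02  3.000e-01] turn [-0.   -0.   -0.33] dist 381.0
```

apply_moves:
  rows:
    - [[34,-16,0,0,0,-0.066],[70,-32,0,0,0,-0.132],[106,-49,0,0,0,-0.2],[142,-66,0,0,0,-0.265],[178,-82,0,0,0,-0.33]]

```text
clock: 0.93
ee_pos: [347.0, -173.3, 256.3]
ee_rot: [-0.0, 0.831, 0.556, -0.0]
contact_force: [1.4, -0.4, 0.5]
opening: -0.002
grasp_force: 0.0
```

```bash
python3 -c "
from h import *
to(-105,-150,256);to(-130,0,256)"
```

```text
t 0.93 p [ 347.  -173.3  256.3] box -85.0 -333.9 tip z 231.3 yaw 67.6 F [ 1.4 -0.4  0.5] open -0.0 q [ 0.53  0.45 -0.22  2.1   0.17  0.6  -0.21]
shift [184.  -20.3   0.3] turn [-0.    -0.    -0.002] dist 185.0
t 0.93 p [ 347.  -173.3  256.3] box -85.0 -333.9 tip z 231.3 yaw 67.6 F [ 1.4 -0.4  0.5] open -0.0 q [ 0.53  0.45 -0.22  2.1   0.17  0.6  -0.21]
shift [333.9 -45.7   0.4] turn [-0.    -0.    -0.002] dist 337.0
```

apply_moves:
  rows:
    - [[36,-6,0,0,0,0],[73,-15,0,0,0,0],[110,-25,0,0,0,0],[147,-35,0,0,0,0],[184,-45,0,0,0,0]]

```text
clock: 1.35
ee_pos: [375.9, 13.9, 256.3]
ee_rot: [-0.0, 0.832, 0.555, -0.0]
contact_force: [1.1, -0.9, 0.3]
opening: 0.003
grasp_force: 0.0
```

apply_moves:
  rows:
    - [[36,0,0,0,0,0],[72,0,0,0,0,0],[108,0,0,0,0,0],[140,0,10,0,0,0],[150,0,30,0,0,0]]

```text
clock: 1.77
ee_pos: [435.2, 155.2, 226.9]
ee_rot: [-0.0, 0.831, 0.557, 0.002]
contact_force: [1.7, 0.2, 0.3]
opening: 0.0
grasp_force: 0.0
```

```bash
python3 -c "
from h import *
to(-95,0,213)
s=snap('side');cv2.imwrite('pics/s2.png',cv2.resize(s['color'][120:300,240:460,::-1],None,fx=3,fy=3))"
```

```text
t 1.77 p [435.2 155.2 226.9] box -127.9 3.5 tip z 201.9 yaw 67.6 F [1.7 0.2 0.3] open 0.0 q [-0.32  0.59 -0.15  1.92  0.14  0.63 -0.95]
shift [-3.5 33.  13.9] turn [ 0.002 -0.004 -0.001] dist 36.0
```

View pics/s2.png

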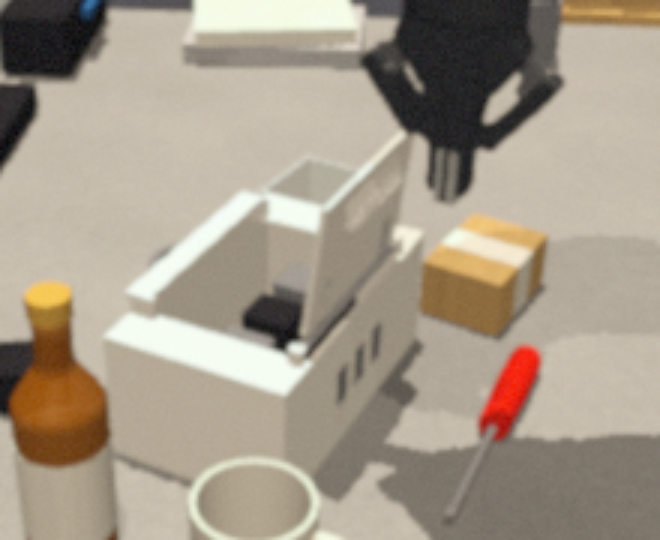

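The picture shows the closed fingertips at crop (450,180), just behind the flap. The gripper's knuckles stick out sideways along the push direction, so I'll turn the tool 90° to move them out of the flap's path.

apply_moves:
  rows:
    - [[-3,-5,-20,0,0,-0.12],[-3,-5,-20,0,0,-0.24],[-3,-5,-20,0,0,-0.36],[-3,-5,-20,0,0,-0.48],[-3,-5,-20,0,0,-0.6]]

```text
clock: 2.23
ee_pos: [427.9, 149.2, 246.5]
ee_rot: [0.0, 0.629, 0.778, -0.0]
contact_force: [0.4, -0.7, 0.1]
opening: 0.003
grasp_force: 0.0
```

apply_moves:
  rows:
    - [[0,0,0,0,0,-0.12],[0,0,0,0,0,-0.24],[0,0,0,0,0,-0.36],[0,0,0,0,0,-0.48],[0,0,0,0,0,-0.6]]

```text
clock: 2.65
ee_pos: [427.9, 149.1, 246.4]
ee_rot: [0.0, 0.371, 0.929, -0.0]
contact_force: [-0.2, -0.4, -0.2]
opening: -0.0
grasp_force: 0.0
```

apply_moves:
  rows:
    - [[0,0,0,0,0,-0.12],[0,0,0,0,0,-0.24],[0,0,0,0,0,-0.37],[0,0,0,0,0,-0.37],[0,0,0,0,0,-0.37]]

```text
clock: 3.07
ee_pos: [428.0, 149.2, 246.3]
ee_rot: [-0.0, 0.198, 0.98, -0.0]
contact_force: [-0.5, -0.9, 0.1]
opening: 0.0
grasp_force: 0.0
```

```bash
python3 -c "
from h import *
to(-100,0,213,157.7)"
```

```text
t 3.07 p [428.  149.2 246.3] box -132.3 -4.9 tip z 221.3 yaw 157.2 F [-0.5 -0.9  0.1] open 0.0 q [-0.03  0.6  -0.64  1.91  0.5   0.79  0.23]
shift [-32.4   5.2  33.2] turn [-0.   -0.   -0.01] dist 47.0
```

apply_moves:
  rows:
    - [[0,5,15,0,0,-0.01],[0,5,35,0,0,-0.01],[-14,5,35,0,0,-0.01],[-27,5,35,0,0,-0.01],[-27,5,35,0,0,-0.01]]

```text
clock: 3.48
ee_pos: [456.2, 142.8, 211.0]
ee_rot: [0.0, 0.194, 0.981, -0.0]
contact_force: [0.7, 0.3, -0.6]
opening: 0.002
grasp_force: 0.0
```

apply_moves:
  rows:
    - [[-5,0,0,0,0,0],[-10,0,2,0,0,0],[-15,0,5,0,0,0],[-20,0,8,0,0,0],[-25,0,12,0,0,0]]

```text
clock: 3.9
ee_pos: [478.3, 134.5, 199.1]
ee_rot: [-0.0, 0.191, 0.982, 0.0]
contact_force: [-1.6, 0.7, 1.8]
opening: -0.001
grasp_force: 1.0
```

```bash
cat >> h.py <<'E'
def flap(k="side"):
    # flap inner/outer points: box coords, away from the decks, above the box
    s=snap(k); P=pts(s); c=s["color"].astype(int)
    m=(c.min(-1)>100)&(np.ptp(c,axis=-1)<50)
    d=P[...,:2]-C; X=d@bx+60; Y=d@by; Z=P[...,2]-106
    m&=(X>-30)&(X<112)&(abs(Y)<72)&(Z>12)&(Z<115)
    x,z=X[m],Z[m]; print(k,m.sum(),"angle",np.median(np.arctan2(z,x)).round(2),np.percentile(np.arctan2(z,x),[10,90]).round(2),"r98",np.percentile(np.hypot(x,z),98).round(0))
    return s
E
python3 -c "
from h import *
st();flap()"
```

```text
t 3.90 p [478.3 134.5 199.1] box -80.2 0.6 tip z 174.1 yaw 157.9 F [-1.6  0.7  1.8] open -0.0 q [-0.01  0.73 -0.6   1.83  0.57  0.76  0.27]
side 803 angle 1.62 [1.59 1.69] r98 105.0
```

apply_moves:
  rows:
    - [[-6,0,2,0,0,0],[-12,0,5,0,0,0],[-18,0,8,0,0,0],[-24,0,11,0,0,0],[-29,0,14,0,0,0]]

```text
clock: 4.37
ee_pos: [505.6, 123.3, 184.9]
ee_rot: [-0.0, 0.191, 0.982, -0.0]
contact_force: [-1.2, 0.6, 1.3]
opening: 0.003
grasp_force: 0.7
```

apply_moves:
  rows:
    - [[-5,0,2,0,0,0],[-10,0,5,0,0,0],[-15,0,8,0,0,0],[-20,0,12,0,0,0],[-24,0,16,0,0,0]]

```text
clock: 4.78
ee_pos: [527.7, 114.4, 168.9]
ee_rot: [0.0, 0.191, 0.982, 0.0]
contact_force: [-0.1, -0.0, 1.8]
opening: -0.002
grasp_force: 1.0
```

```bash
python3 -c "
from h import *
st();s=flap();cv2.imwrite('pics/s3.png',cv2.resize(s['color'][120:300,240:460,::-1],None,fx=3,fy=3))"
```

```text
t 4.78 p [527.7 114.4 168.9] box -26.9 0.7 tip z 143.9 yaw 157.9 F [-0.1 -0.   1.8] open -0.0 q [ 0.03  0.83 -0.58  1.71  0.6   0.79  0.34]
side 1316 angle 0.72 [0.68 0.79] r98 104.0
```

View pics/s3.png

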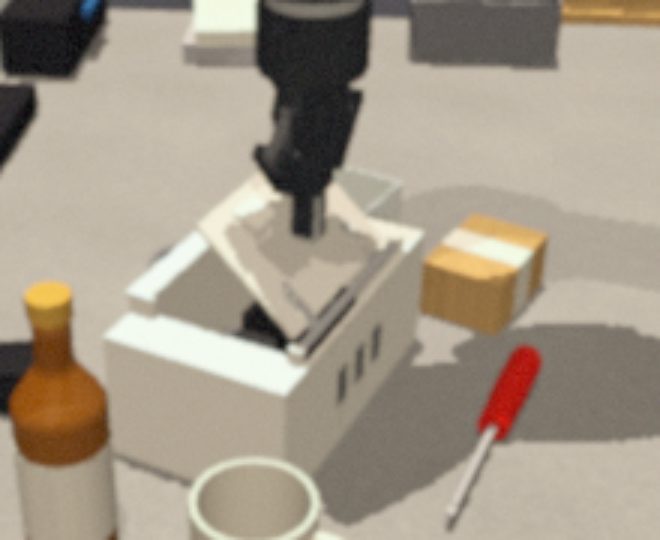

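The picture shows the flap at about 0.72 rad, tilted over the opening. The fingertips sit at crop (308,235) on its outer side, on the hinge side of the step.

apply_moves:
  rows:
    - [[-3,0,4.5,0,0,0],[-6.5,0,9.5,0,0,0],[-9,0,14.5,0,0,0],[-11,0,20,0,0,0],[-12.5,0,25.5,0,0,0]]

```text
clock: 5.25
ee_pos: [539.0, 109.9, 143.3]
ee_rot: [0.0, 0.191, 0.982, 0.0]
contact_force: [0.6, 0.0, 2.3]
opening: -0.002
grasp_force: 0.9
```

apply_moves:
  rows:
    - [[-0.5,0,3,0,0,0],[-1,0,6,0,0,0],[-1,0,8,0,0,0],[-1,0,9.5,0,0,0],[-1,0,10.5,0,0,0]]

```text
clock: 5.67
ee_pos: [539.6, 109.6, 133.2]
ee_rot: [-0.0, 0.191, 0.982, 0.0]
contact_force: [0.9, -1.6, 2.2]
opening: 0.002
grasp_force: 0.8
```

```bash
python3 -c "
from h import *
st()"
```

```text
t 5.67 p [539.6 109.6 133.2] box -14.1 0.9 tip z 108.2 yaw 158.0 F [ 0.9 -1.6  2.2] open 0.0 q [ 0.02  0.89 -0.55  1.7   0.64  0.74  0.33]
```

apply_moves:
  rows:
    - [[0,0,0.4,0,0,0],[0,0,0.8,0,0,0],[0,0,1.2,0,0,0],[0,0,1.5,0,0,0],[0,0,1.5,0,0,0]]

```text
clock: 6.08
ee_pos: [539.6, 109.6, 131.9]
ee_rot: [0.0, 0.191, 0.982, 0.0]
contact_force: [0.5, -0.4, 2.9]
opening: -0.0
grasp_force: 1.7
```

apply_moves:
  rows:
    - [[0,0,0.3,0,0,0],[0,0,0.6,0,0,0],[0,0,0.9,0,0,0],[0,0,1.2,0,0,0],[0,0,1.2,0,0,0]]

```text
clock: 6.5
ee_pos: [539.7, 109.7, 131.2]
ee_rot: [0.0, 0.191, 0.982, 0.0]
contact_force: [-1.9, -2.9, 15.8]
opening: -0.003
grasp_force: 7.8
```

The downward force jumped to 16 N with the tip about 106 mm high, so the flap is flat. I'll ease off and move towards the step.

apply_moves:
  rows:
    - [[0,0,-2,0,0,0],[-3,0,-2,0,0,0],[-7,0,-2,0,0,0],[-11,0,-2,0,0,0],[-15,0,-2,0,0,0]]

```text
clock: 6.92
ee_pos: [554.0, 103.7, 132.4]
ee_rot: [-0.0, 0.191, 0.982, -0.0]
contact_force: [-0.5, 0.7, -0.5]
opening: -0.003
grasp_force: 0.0
```

```bash
python3 -c "
from h import *
st()
s=snap('side');cv2.imwrite('pics/s4.png',cv2.resize(s['color'][120:300,240:460,::-1],None,fx=3,fy=3))"
```

```text
t 6.92 p [554.  103.7 132.4] box 1.5 0.8 tip z 107.4 yaw 157.9 F [-0.5  0.7 -0.5] open -0.0 q [ 0.04  0.91 -0.55  1.65  0.64  0.77  0.37]
```

View pics/s4.png

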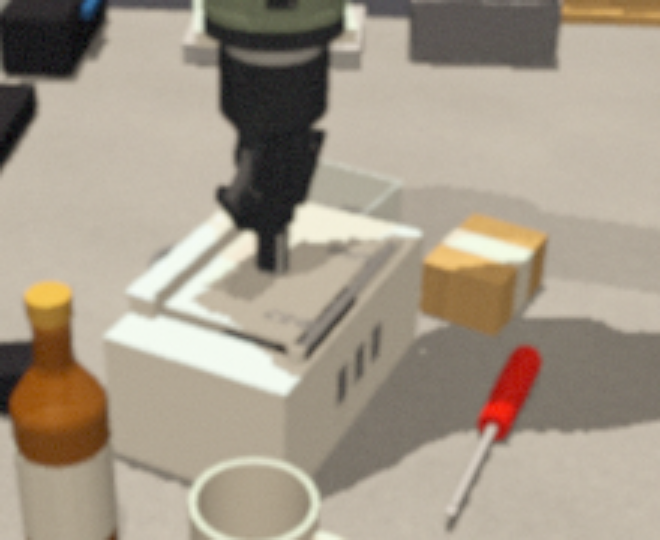

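The picture shows the flap lying flat with its edge just short of the lip. The fingers, at crop (275,255), are on the hinge side of the step.

apply_moves:
  rows:
    - [[-2,0,0,0,0,0],[-4,0,0,0,0,0],[-6,0,0,0,0,0],[-8,0,0,0,0,0],[-10,0,0,0,0,0]]

```text
clock: 7.38
ee_pos: [562.8, 100.3, 132.6]
ee_rot: [-0.0, 0.191, 0.982, 0.0]
contact_force: [-1.6, 0.7, -0.8]
opening: -0.0
grasp_force: 1.0
```

apply_moves:
  rows:
    - [[-1.5,0,0,0,0,0],[-3,0,0,0,0,0],[-4.5,0,0,0,0,0],[-6,0,0,0,0,0],[-7.5,0,0,0,0,0]]

```text
clock: 7.8
ee_pos: [569.9, 97.4, 132.6]
ee_rot: [-0.0, 0.191, 0.982, 0.0]
contact_force: [-1.7, 0.4, -0.8]
opening: -0.0
grasp_force: 1.0
```

```bash
python3 -c "
from h import *
st()"
```

```text
t 7.80 p [569.9  97.4 132.6] box 18.6 1.0 tip z 107.6 yaw 158.0 F [-1.7  0.4 -0.8] open -0.0 q [ 0.05  0.92 -0.56  1.6   0.63  0.81  0.41]
```

apply_moves:
  rows:
    - [[-1,0,0,0,0,0],[-2,0,0,0,0,0],[-3,0,0,0,0,0],[-4,0,0,0,0,0],[-4.5,0,0,0,0,0]]

```text
clock: 8.22
ee_pos: [574.0, 95.7, 132.6]
ee_rot: [-0.0, 0.191, 0.982, 0.0]
contact_force: [-1.7, 1.0, -1.1]
opening: 0.006
grasp_force: 1.0
```

apply_moves:
  rows:
    - [[-0.4,0,0,0,0,0],[-0.8,0,0,0,0,0],[-1.2,0,0,0,0,0],[-1.6,0,0,0,0,0],[-2,0,0,0,0,0]]

```text
clock: 8.63
ee_pos: [575.8, 94.9, 132.6]
ee_rot: [-0.0, 0.191, 0.982, 0.0]
contact_force: [-2.0, 0.7, -0.6]
opening: 0.002
grasp_force: 1.0
```

apply_moves:
  rows:
    - [[-0.3,0,0,0,0,0],[-0.6,0,0,0,0,0],[-0.9,0,0,0,0,0],[-1.2,0,0,0,0,0],[-1.4,0,0,0,0,0]]

```text
clock: 9.05
ee_pos: [576.1, 94.9, 132.6]
ee_rot: [-0.001, 0.191, 0.982, -0.0]
contact_force: [-11.3, 2.6, 4.2]
opening: -0.005
grasp_force: 5.8
```

apply_moves:
  rows:
    - [[3,0,0,0,0,0],[8,0,0,0,0,0],[10,0,-20,0,0,0],[10,0,-55,0,0,0],[10,0,-90,0,0,0]]

```text
clock: 9.47
ee_pos: [567.2, 98.3, 223.5]
ee_rot: [-0.001, 0.191, 0.982, -0.0]
contact_force: [1.3, -0.7, 0.6]
opening: 0.003
grasp_force: 0.0
```

apply_moves:
  rows:
    - [[30,0,-20,0,0,0],[65,0,-30,0,0,0],[100,0,-30,0,0,0],[130,0,-30,0,0,0],[140,0,-30,0,0,0]]

```text
clock: 9.88
ee_pos: [434.9, 152.0, 253.4]
ee_rot: [0.0, 0.19, 0.982, 0.0]
contact_force: [-0.6, -0.3, 0.0]
opening: 0.003
grasp_force: 0.0
```

```bash
python3 - <<'E'
from h import *
st()
a=snap("scene"); b=snap("side")
P=pts(a); c=a["color"].astype(int)
m=(c.min(-1)>110)&(np.ptp(c,axis=-1)<45)&(abs(P[...,2]-100)<4); m[:155]=0;m[290:]=0;m[:,:300]=0;m[:,395:]=0
n,l,s,_=cv2.connectedComponentsWithStats(m.astype(np.uint8))
for i in range(1,n):
    if s[i,4]>150: print(s[i].tolist(),P[l==i].mean(0).round(1),cv2.minAreaRect(P[l==i][:,:2].astype(np.float32)))
d=P[...,:2]-C; X=d@bx; Y=d@by
q=(abs(Y)<70)&(X>-50)&(X<50)&(P[...,2]>60)&(P[...,2]<130)
for x0 in range(-50,72,8):
    k=(abs(Y)<30)&(X>=x0)&(X<x0+8)&(P[...,2]>20); print(x0,k.sum(),np.median(P[...,2][k]).round(1),end=" | ")
A=a["color"][150:290,280:420,::-1]; B=b["color"][160:290,260:400,::-1]
cv2.imwrite("pics/f.png",np.hstack([cv2.resize(A,(400,400),interpolation=2),cv2.resize(B,(400,400),interpolation=2)]))
E
```

```text
t 9.88 p [434.9 152.  253.4] box -127.0 0.4 tip z 228.4 yaw 158.1 F [-0.6 -0.3  0. ] open 0.0 q [-0.02  0.61 -0.66  1.88  0.49  0.83  0.25]
[305, 179, 54, 23, 530] [513.6   9.5 101.1] ((514.9970703125, 9.283287048339844), (44.019344329833984, 140.17779541015625), 66.54940032958984)
[332, 239, 62, 30, 795] [592.1 196.4 100.9] ((590.1708374023438, 195.77264404296875), (43.21326446533203, 141.29873657226562), 67.6463394165039)
-50 0 nan | -42 3 105.4 | -34 63 108.0 | -26 68 108.2 | -18 64 108.2 | -10 63 108.2 | -2 66 108.0 | 6 64 108.4 | 14 67 108.5 | 22 72 108.1 | 30 43 108.5 | 38 72 115.1 | 46 63 112.1 | 54 63 117.0 | 62 96 116.5 | 70 137 79.3 |
  return _methods._mean(a, axis=axis, dtype=dtype,
  ret = ret.dtype.type(ret / rcount)
```

View pics/f.png

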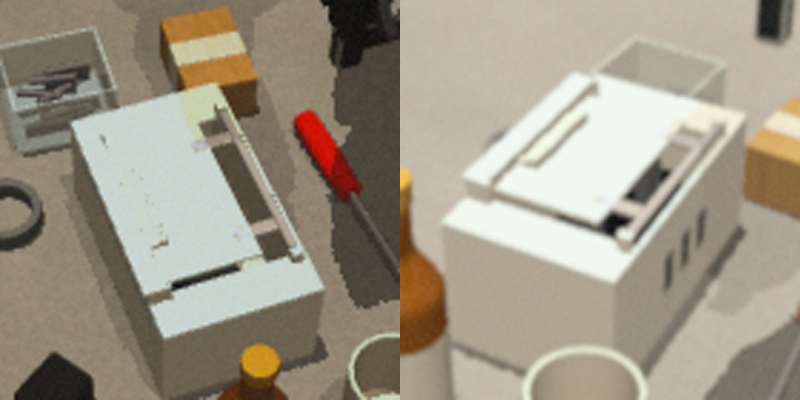

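The picture shows the flap flat and slid out, with its edge beneath the lip. The step starts at box x of about 37, where 36 means fully home. The box hasn't moved and the arm is clear.

```bash
python3 -c "
from h import *
print(ticket.finish_job())"
```

```text
the job is handed in; nothing more can be done
None
```

The flap is folded flat and pushed home under the lip, the box did not measurably move, nothing else was touched, and I handed the job in at about 10 s with the arm clear.

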